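Set the screwdriver torque, then hold the bracket against the sprung stop

ROBOT

A 6-joint arm with a two-finger parallel gripper is mounted at the origin on the work surface. World frame = base frame: x ahead of the robot, y to its left, z up, the work surface at z = 0. Lengths are in m, angles in rad, forces in N, time in s.
With the tool pointing down it reaches from about 0.35 to 0.775 m from the base axis. Payload 7.3 kg.
Tool frame: the origin (TCP) lies between the finger pads, 19 mm behind the fingertips; this is the grasp point; z points along the fingers, y is the line along which they close (so a half turn about z gives the same grasp; the last joint's range is limited). The gripper opens to 92 mm and grips with 3 to 60 N. Pads are 19 mm wide; open, the fingers measure 130 mm over their backs; the gripper's body (75 mm by 190 mm) begins 47 mm behind the grasp point.
Start: joints at [-1.472, 0.342, 1.524, -0, 1.275, -0.146], TCP at [0.127, -0.509, 0.246] pointing down, gripper open.
Joint ranges: [-2.53, 2.53], [-0.77, 2.02], [0.04, 2.7], [-1, 4.14], [0.28, 2.66], [-3.11, 3.11]. Speed limits (rad/s): [2.57, 2.57, 3.14, 3.14, 3.14, 3.14].

INTERFACE

Orientations are given as [roll, pitch, yaw] about the fixed x, y, z axes, in that order (R = Rz(yaw) Ry(pitch) Rx(roll)).
In Python, from cell import robot, eyes gives the robot as it stands. The module is installed in compiled form; this text tells all that it offers.
- The arm moves only by the shell command python3 -m handwheel 'ROWS' [FORCE]. ROWS is JSON, one flat list of numbers, 5 for each row, row after row: the shift along the world's x, y, z in mm, then the turn about the world's z in rad, then the opening, from 0 (shut) to 1 (fully open). In form: [x, y, z, spin, jaw, x, y, z, spin, jaw, ...]. A call has 1 to 8 rows; each row shifts and turns the commanded pose from where the row before left it; what a row does not reach is not made up. A row lasts 1/10 s, in which the tool goes at most 50 mm and 8.59 degrees, less where a joint would pass 70% of its speed; a pose out of reach is approached as far as the arm can. A call with a gripper value outside its range is refused whole. The fingers move at their own pace and stop on an object; FORCE is the grip in N (left out, the last holds). Time passes only in rows, so rows that do not move let the fingers close. It gives the time, the measured TCP pose, the force, the opening and the grip force at its end, in the units of the state.
- robot.observe(): the state, without advancing time (a new reading comes with each control period).
- eyes.read_camera(name): name is "scene" or "top"; returns (picture, depth): 480x640x3 uint8, blue, green, red; 480x640 float32, m along the optical axis (not along the pixel's ray), 0 where there is no reading.
- eyes.calibration(name): a dict with "fx", "fy", "cx", "cy" (pixels), "dist_coeffs" ([k1, k2, p1, p2, k3] as OpenCV has them; the pictures are not rectified), "world_to_cam" (4x4, takes a point from world to camera coordinates). Camera axes: x right, y down, z forward; pixel columns grow to the right and rows downward; lengths in m; the calibration is good to about 2 mm. A picture is of the moment at which its call begins. calibration takes no time and is no camera call.
- robot.hand_in(): hands the job in; it is judged then, once.
The state is a dict: "time": time; "qpos": joint angles; "qvel": joint speeds; "joint_efforts": joint torques, N m; "tool_pos": TCP position; "tool_rot": TCP orientation; "contact_force": force on the tool from outside, world axes, zero at the start; "torque": the same for the moment, N m; "opening": finger opening in m; "grip_force": force on a finger pad.
Only numpy, scipy, OpenCV 4.12 (cv2) and the standard library are available. Lean on these libraries where they do the work, as an engineer would, in place of code of your own. Each camera call takes 0.05 s, during which the arm holds its last target. There are 200 camera calls.

TASK

First turn the torque dial on the electric screwdriver's controller clockwise until its white pointer stands on the green mark. Then lay the bare aluminium bracket flat and centred on the fixture's bed, and with its upright plate push the blue sprung stop straight back until the gauge's pointer stands in the green zone (about 12 N), never as far as the red. Finish while still holding the bracket pressed like that, so that I can drive its screws; leave the black bracket and everything else where they are.

Things in the scene. Friction and masses are not known exactly. Their poses are not given: they have to be found in the camera images.
- controller: grey screwdriver controller, a box 150 x 130 x 70 mm high, fixed. Origin: centre of its underside; z up. The dial is on its top, its axis 15 mm to local -x of the origin. A white disc under the dial carries 13 marks 0.35 rad apart, the first at local +y, going clockwise from above; the seventh (2.1 rad) is long and green.
- dial (a joint): torque dial's angle in rad: 0 with the white pointer line at the first mark (controller's local +y), growing clockwise seen from above, to 4.2 at most; the green mark is 2.1, and within 0.15 rad counts as on it. It starts at 0.7 to 1.45 and stays where it is left (friction 0.04 N m).
- dial_grip (a point): point on the dial's upright axis, 101 mm above the table: put the TCP here to grip. Black disc 48 mm across, 8 mm thick, on it a black bar 44 mm long, 12 mm wide, from 22 mm below to 4 mm above this point. Axes turn with the dial: local y along the bar to its pointer end (white line on top), z up.
- fixture: aluminium fixture, fixed: bed plate 12 mm thick, x -100 to 140, y -80 to 80 mm. Origin: on the table, under the bed's centre line (y = 0, a thin black line on the bed); local +x is the pressing direction, z up. A dark gauge rail at y 61 to 79, x 20 to 120 mm rises 30 mm above the bed; a dark spring housing at x 106 to 132 mm, 70 mm wide, 46 mm above the bed.
- stop (a joint): travel in m of the blue sprung stop: 0 when free, growing as it is pushed to the fixture's +x, at most 0.042. Spring: 1 N to start, then 0.5 N per mm (12 N at 0.022); it comes back when let go. Its black pointer runs over the gauge rail's top, coloured white, green (travel 0.016 to 0.028), white, red (from 0.034).
- stop_face (a point): middle of the front face of the blue stop, 21 mm above the bed, moving with the stop (30 mm to local +x of the fixture's origin when the stop is free); axes as the fixture's. The stop is a bar 100 mm wide (y), 20 mm thick, from 1 to 41 mm above the bed.
- bracket: bare aluminium bracket, about 0.2 kg, loose, lying on its flange. Flange 70 (x) x 60 (y) x 6 mm; an upright plate 8 mm thick, 60 mm wide, at its +x end, and a central rib 14 mm thick (y) from the plate to the -x end, both up to 45 mm above the underside. Origin: centre of the underside; z up. Grip it across the rib.
- bracket_face (a point): middle of the outer face of the bracket's upright plate: 35 mm to local +x of the bracket's origin and 22.5 mm up; axes as the bracket's. This face goes against the stop.
- black_bracket: a black plastic bracket of just the same shape and size as the aluminium one: not wanted, leave it. Origin: centre of the underside.
- bottle: amber bottle 60 mm across, 150 mm high: leave it. Origin: centre of its underside.
- jar: clear jar with a blue cap, 64 mm across, 75 mm high: leave it. Origin: centre of its underside.
- bin: open blue parts bin 90 x 160 x 60 mm: leave it. Origin: centre of its underside.
- screwdriver: hand screwdriver lying on the table, about 200 mm long: leave it. Origin: under its middle.
- cup: steel cup 70 mm across, 90 mm high: leave it. Origin: centre of its underside.

How it is judged:
By the outcome, as a careful person would: the job done as asked, in the order asked, and still so for the second after the job is handed in, while the arm keeps its last pose, push and grip.
It also fails if it takes over 54 s, if anything falls off the work surface, if the arm or the gripper's body presses on something with over 40 N, if the wrist force passes 120 N, or if a joint passes its speed limit or range.

## Working session

There is one attempt and no reset: what is moved stays moved. The work goes in short steps, Python scripts to look and compute and a shell command to move; the robot and the scene stay as the last step left them, time stands still between calls to the robot, and variables do not carry over. Pictures are saved under pics/ and viewed, at most 14 in all, crops included, and the job is handed in when it is done.

```bash
mkdir -p pics; cat > h.py <<'E'
import numpy as np, cv2
from cell import robot, eyes
def cam(n):
    c=eyes.calibration(n); K=np.array([[c['fx'],0,c['cx']],[0,c['fy'],c['cy']],[0,0,1.]]); return K,np.array(c['dist_coeffs'],float),np.array(c['world_to_cam'])
def plane(n,uv,z):
    K,d,T=cam(n); p=cv2.undistortPoints(np.array(uv,float).reshape(-1,1,2),K,d)[:,0]
    r=np.c_[p,np.ones(len(p))]@T[:3,:3]; o=-T[:3,:3].T@T[:3,3]
    return o+r*((np.asarray(z)-o[2])/r[:,2])[:,None]
def proj(n,P):
    K,d,T=cam(n); return cv2.projectPoints(np.array(P,float).reshape(-1,1,3),cv2.Rodrigues(T[:3,:3])[0],T[:3,3],K,d)[0][:,0]
def cloud(n,depth):
    K,d,T=cam(n); v,u=np.mgrid[:480,:640]
    p=cv2.undistortPoints(np.c_[u.ravel(),v.ravel()].astype(float).reshape(-1,1,2),K,d)[:,0]
    return ((np.c_[p,np.ones(len(p))]*depth.reshape(-1,1)-T[:3,3])@T[:3,:3]).reshape(480,640,3)
E
python3 - <<'E'
from h import *
for n in ('top','scene'):
    a,d=eyes.read_camera(n); cv2.imwrite(f'pics/{n}0.png',a); np.save(f'{n}0.npy',d); print(n,cam(n)[2].round(3).tolist())
print(robot.observe())
E
```

```text
top [[0.024, -0.999, 0.021, -0.057], [-0.987, -0.027, -0.16, 0.635], [0.161, -0.017, -0.987, 1.021], [0.0, 0.0, 0.0, 1.0]]
scene [[-0.814, 0.581, -0.005, 0.54], [0.441, 0.613, -0.655, -0.176], [-0.377, -0.535, -0.756, 1.116], [0.0, 0.0, 0.0, 1.0]]
{'time': 0.1, 'qpos': array([-1.47198149e+00,  3.42656274e-01,  1.52489425e+00, -4.50586993e-05,
        1.27539127e+00, -1.46043928e-01]), 'qvel': array([ 0.00109644, -0.00068401, -0.00271532, -0.00064771,  0.00038902,
       -0.00080167]), 'joint_efforts': array([ 1.02080186e-03, -4.32004988e+01, -2.44693226e+01,  7.18912901e-02,
        5.26107650e-02, -4.73700993e-05]), 'tool_pos': array([ 0.12722433, -0.50901682,  0.24492227]), 'tool_rot': array([-3.14025160e+00, -1.53703967e-04,  2.44871808e-01]), 'contact_force': array([ 0.82667848,  0.10322501, -0.17912475]), 'torque': array([0.00132435, 0.02612473, 0.04343665]), 'grip_force': 0.0, 'opening': 0.09142876094347166}
```

View pics/top0.png

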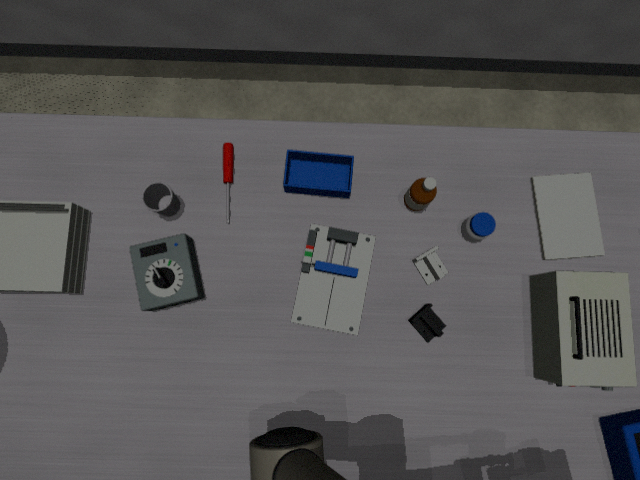

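View pics/scene0.png

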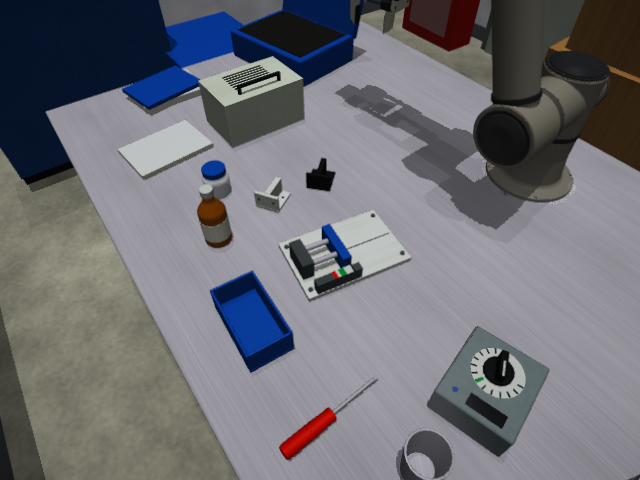

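The top view shows the dial at about (163,277), the fixture at (335,278), the aluminium bracket at (430,265), and the black bracket at (428,322). In the scene view these are the dial at (500,370), the bracket at (270,195), and the stop at (336,243). I'll enlarge these areas.

```bash
python3 - <<'E'
import cv2,numpy as np
t=cv2.imread('pics/top0.png');s=cv2.imread('pics/scene0.png')
f=lambda a,x,y,w,k:cv2.resize(a[y:y+w*3//4,x:x+w],(400,300),interpolation=cv2.INTER_CUBIC)
cv2.imwrite('pics/crop0.png',np.vstack([np.hstack([f(t,123,247,80,5),f(t,390,235,80,5)]),np.hstack([f(s,450,335,100,4),f(s,235,165,80,4)])]))
cv2.imwrite('pics/crop1.png',cv2.resize(t[215:345,280:390],(660,600*1),interpolation=cv2.INTER_CUBIC))
E
```

```text
(no output)
```

View pics/crop0.png

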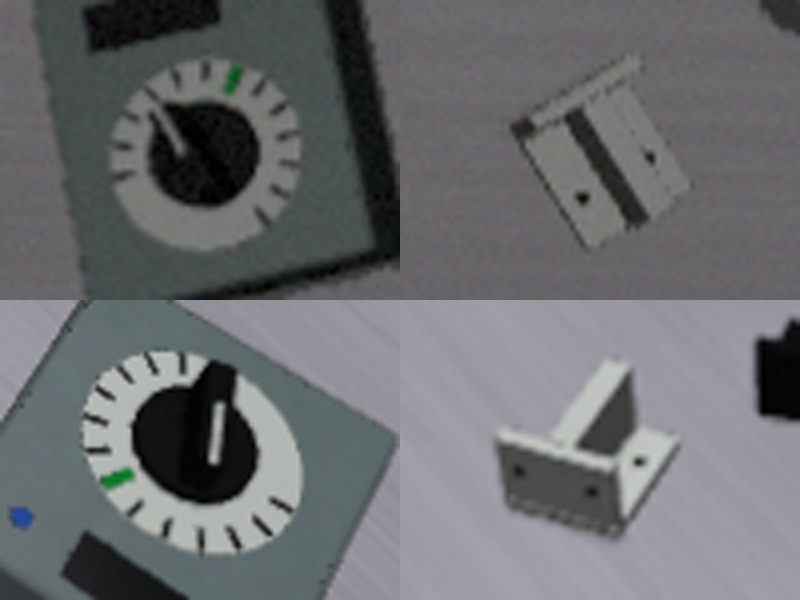

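View pics/crop1.png

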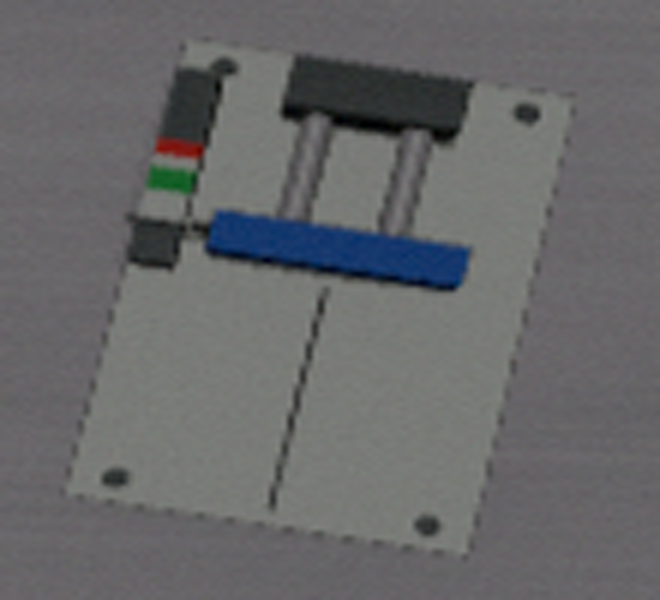

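```bash
cat > m.py <<'E'
from h import *
def uc(pts,x0,y0,kx,ky): return (np.array(pts,float)+.5)/[kx,ky]-.5+[x0,y0]
ang=lambda v:np.degrees(np.arctan2(v[1],v[0]))
# dial
top=cv2.imread('pics/top0.png');sc=cv2.imread('pics/scene0.png')
for n,im,(x,y,r) in(('top',top,(164,278,22)),('scene',sc,(498,372,34))):
    hsv=cv2.cvtColor(im,cv2.COLOR_BGR2HSV); v=hsv[...,2].astype(int); roi=np.zeros(v.shape,np.uint8); cv2.circle(roi,(x,y),r,255,-1)
    g=(hsv[...,1]>120)&(abs(hsv[...,0].astype(int)-60)<20)&(roi>0)
    w=((v>(125 if n=='top' else 170))&(hsv[...,1]<40)&(roi>0)).astype(np.uint8)
    w=(cv2.connectedComponentsWithStats(w)[1]>0).astype(np.uint8)
    hull=cv2.convexHull(np.argwhere(w|g)[:,::-1].astype(np.int32))
    P=plane(n,hull.reshape(-1,2),.072)[:,:2].astype(np.float32); c,rad=cv2.minEnclosingCircle(P); el=cv2.fitEllipse(P)
    G=plane(n,np.argwhere(g)[:,::-1],.072).mean(0)[:2]
    print(n,'dial c',c,rad,'ell',el,'green',ang(G-np.array(el[0])))
L=plane('top',uc([(152,93),(183,152)],123,247,5,5),.105); print('line top',L.round(4).tolist(),ang(L[0]-L[1]))
L=plane('scene',uc([(218,105),(212,160)],450,335,4,4),.105); print('line scene',L.round(4).tolist(),ang(L[0]-L[1]))
# fixture
F=plane('top',uc([(185,40),(575,97),(468,553),(68,493)],280,215,6,600/130),.012)[:,:2]
dx=F[0]+F[1]-F[2]-F[3]; print('fix yaw',ang(dx),ang(F[0]+F[3]-F[1]-F[2])-90,'len',np.linalg.norm(dx)/2,'centre',F.mean(0),'origin',F.mean(0)-.02*dx/np.linalg.norm(dx))
L=plane('top',uc([(326,290),(271,508)],280,215,6,600/130),.012); print('line',L.round(4).tolist(),ang(L[0]-L[1]))
# stop front top edge z .053
L=plane('top',uc([(208,258-9),(458,290-10)],280,215,6,600/130),.053);print('stop',L.round(4).tolist())
# bracket
B=plane('top',uc([(692-400,188),(590-400,248)],390,235,5,5),.006);print('flange end',B.round(4).tolist(),ang(B[1]-B[0]))
B=plane('top',uc([(635-400,54),(511-400,122)],390,235,5,5),.045);print('plate top outer',B.round(4).tolist(),ang(B[1]-B[0]))
B=plane('scene',uc([(97,132),(218,168)],235,165,5,5),.045);print('scene plate top',B.round(4).tolist(),ang(B[1]-B[0]))
B=plane('scene',uc([(108,207),(217,238)],235,165,5,5),0);print('scene plate bot',B.round(4).tolist(),ang(B[1]-B[0]))
B=plane('scene',uc([(214,60),(233,62)],235,165,5,5),.045);print('scene rib end',B.round(4).tolist())
for n,x,y,w in(('top',410,240,42),('scene',250,172,45)):
    C=cloud(n,np.load(n+'0.npy'))[y:y+w,x:x+w].reshape(-1,3); k=(C[:,2]>.036)&(C[:,2]<.06); print(n,'high pts',k.sum(),C[k].mean(0).round(4))
    m=cv2.minAreaRect(C[(C[:,2]>.004)&(C[:,2]<.06)][:,:2].astype(np.float32));print(m)
E
python3 m.py
```

```text
top dial c (0.5390917658805847, 0.3157336711883545) 0.040396012365818024 ell ((0.5367678999900818, 0.31695419549942017), (0.06309184432029724, 0.08408535271883011), 59.40483856201172) green -11.36808736889682
scene dial c (0.5383766293525696, 0.3168701231479645) 0.04211048781871796 ell ((0.5383673906326294, 0.3168008327484131), (0.08266792446374893, 0.08370949327945709), 20.973949432373047) green -15.172175452051217
line top [[0.5621, 0.331, 0.105], [0.537, 0.3156, 0.105]] 31.502755495283065
line scene [[0.5359, 0.3152, 0.105], [0.5556, 0.3284, 0.105]] -146.2522408505158
fix yaw -9.535726042556268 -9.425821131771201 len 0.2381512912280726 centre [ 0.55243871 -0.06520793] origin [ 0.53271506 -0.06189468]
line [[0.5534, -0.0656, 0.012], [0.4425, -0.0465, 0.012]] -9.783355091682926
stop [[0.5693, -0.0185, 0.053], [0.5563, -0.1143, 0.053]]
flange end [[0.5735, -0.3403, 0.006], [0.5434, -0.2906, 0.006]] 121.15721207258129
plate top outer [[0.6319, -0.3033, 0.045], [0.5983, -0.2448, 0.045]] 119.84951034289654
scene plate top [[0.6283, -0.3057, 0.045], [0.5955, -0.2522, 0.045]] 121.46998130488525
scene plate bot [[0.6301, -0.3024, 0.0], [0.5988, -0.2541, 0.0]] 122.95904885940556
scene rib end [[0.5572, -0.3171, 0.045], [0.5506, -0.3105, 0.045]]
top high pts 271 [ 0.5945 -0.2922  0.0436]
((0.598233699798584, -0.29196470975875854), (0.09886009246110916, 0.07489318400621414), 43.47831344604492)
scene high pts 265 [ 0.595  -0.2891  0.0432]
((0.56866455078125, -0.29054415225982666), (0.11151349544525146, 0.059877146035432816), 14.403253555297852)
```

```bash
python3 -m handwheel '[34,28,0,0.04,1,34,28,0,0.04,1,34,28,0,0.04,1,34,28,0,0.04,1,34,28,0,0.04,1,34,28,0,0.04,1,34,28,0,0.04,1,34,28,0,0.05,1]'; python3 -m handwheel '[10,43,0,0,1,10,43,0,0,1,10,43,0,0,1,10,43,0,0,1,10,43,0,0,1,10,43,0,0,1,10,43,0,0,1,10,43,0,0,1]';python3 -m handwheel '[10,43,0,0,0.6,10,43,0,0,0.6,10,43,0,0,0.6,10,43,0,0,0.6,10,43,0,0,0.6,8,37,0,0,0.6,0,0,0,0,0.6]'
```

```text
time: 0.9
tool_pos: [0.4003, -0.2838, 0.2453]
tool_rot: [-3.141, 0.0, 0.576]
contact_force: [-0.5, -0.2, 0.0]
opening: 0.0921
grip_force: 0.0
time: 1.7
tool_pos: [0.4792, 0.0605, 0.2454]
tool_rot: [-3.142, 0.0, 0.575]
contact_force: [0.7, -0.6, -0.1]
opening: 0.0917
grip_force: 0.0
time: 2.4
tool_pos: [0.5369, 0.3149, 0.2441]
tool_rot: [-3.14, 0.0, 0.579]
contact_force: [0.0, 0.2, -0.9]
opening: 0.0548
grip_force: 0.0
```

```bash
python3 -m handwheel '[1,2,-35,0,0.6,0,0,-35,0,0.6,0,0,-35,0,0.6,0,0,-28,0,0.6,0,0,-10,0,0.6,0,0,0,0,0.6]' 30; python3 -m handwheel '[0,0,0,0,0,0,0,0,0,0,0,0,0,0,0,0,0,0,0,0,0,0,0,0,0,0,0,0,0,0]' 30
```

```text
time: 3.0
tool_pos: [0.5375, 0.3118, 0.1012]
tool_rot: [-3.141, 0.003, 0.574]
contact_force: [-0.4, -0.5, -0.5]
opening: 0.0549
grip_force: 0.0
time: 3.6
tool_pos: [0.5368, 0.3151, 0.103]
tool_rot: [-3.136, -0.001, 0.574]
contact_force: [-10.5, 18.3, 3.3]
opening: 0.0121
grip_force: 18.3
```

```bash
python3 -m handwheel '[-1.5,2.5,0,0,0,0,0,0,0,0]'; python3 -m handwheel '[0,0,0,-0.1,0,0,0,0,-0.1,0,0,0,0,-0.1,0,0,0,0,-0.1,0]'
```

```text
time: 3.8
tool_pos: [0.5367, 0.3154, 0.103]
tool_rot: [3.141, -0.0, 0.575]
contact_force: [-1.8, 0.3, 4.5]
opening: 0.0118
grip_force: 30.0
time: 4.2
tool_pos: [0.5366, 0.3157, 0.103]
tool_rot: [-3.141, -0.0, 0.171]
contact_force: [-1.3, 2.7, 3.8]
opening: 0.0115
grip_force: 30.0
```

```bash
python3 -m handwheel '[0,0,0,-0.1,0,0,0,0,-0.1,0,0,0,0,-0.1,0,0,0,0,-0.1,0,0,0,0,0,0]'; python3 -m handwheel '[0,0,0,0,0.6,0,0,0,0,0.6,0,0,0,0,0.6,0,0,0,0,0.6]';python3 -m handwheel '[0,0,30,0,0.6,0,0,40,0,0.6,0,0,40,0,0.6,-5,-45,20,0,0.6,-5,-45,0,0,0.6,-5,-45,0,0,0.6,-5,-45,0,0,0.6]'
python3 - <<'E'
from h import *
t,_=eyes.read_camera('top');s,_=eyes.read_camera('scene');cv2.imwrite('pics/top1.png',t);cv2.imwrite('pics/scene1.png',s)
cv2.imwrite('pics/crop2.png',np.hstack([cv2.resize(t[247:307,123:203],(400,300),interpolation=cv2.INTER_CUBIC),cv2.resize(s[335:410,450:550],(400,300),interpolation=cv2.INTER_CUBIC)]))
E
```

```text
time: 4.7
tool_pos: [0.5366, 0.3159, 0.103]
tool_rot: [-3.14, 0.0, -0.226]
contact_force: [-2.9, 5.7, 5.3]
opening: 0.0117
grip_force: 30.0
time: 5.1
tool_pos: [0.5368, 0.3148, 0.1022]
tool_rot: [3.141, 0.0, -0.225]
contact_force: [0.0, -0.2, -0.6]
opening: 0.0394
grip_force: 0.0
time: 5.8
tool_pos: [0.5163, 0.1334, 0.2327]
tool_rot: [3.141, -0.001, -0.224]
contact_force: [1.5, -0.8, 0.1]
opening: 0.0552
grip_force: 0.0
```

View pics/crop2.png

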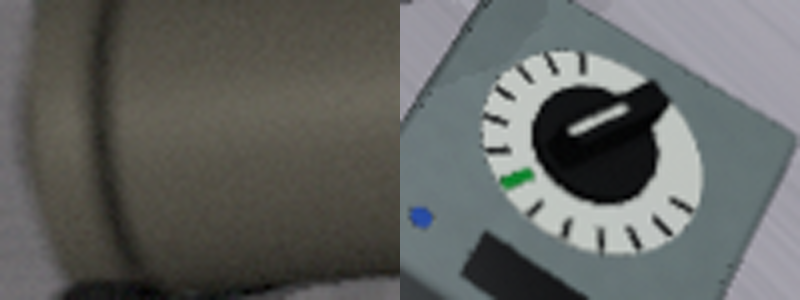

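The top view is blocked by the arm. In the scene crop the pointer line runs from (628,107) to (569,134), roughly towards the green mark at (517,179).

```bash
python3 - <<'E'
from h import *
from m import uc,ang
print('----')
c=np.array([.5384,.3168])
T=plane('scene',uc(np.array([(683,208),(661,228),(635,243),(601,240),(568,238),(537,209),(517,179),(498,151)])-[400,0],450,335,4,4),.072)[:,:2]-c
print([round(ang(t)+20.05*(i-6),1) for i,t in enumerate(T)], np.linalg.norm(T,axis=1).round(4))
L=plane('scene',uc(np.array([(569,134),(628,107)])-[400,0],450,335,4,4),.105)[:,:2];print(ang(L[0]-L[1]),L,ang(L[0]-c))
E
```

```text
top dial c (0.5390917658805847, 0.3157336711883545) 0.040396012365818024 ell ((0.5367678999900818, 0.31695419549942017), (0.06309184432029724, 0.08408535271883011), 59.40483856201172) green -11.36808736889682
scene dial c (0.5383766293525696, 0.3168701231479645) 0.04211048781871796 ell ((0.5383673906326294, 0.3168008327484131), (0.08266792446374893, 0.08370949327945709), 20.973949432373047) green -15.172175452051217
line top [[0.5621, 0.331, 0.105], [0.537, 0.3156, 0.105]] 31.502755495283065
line scene [[0.5359, 0.3152, 0.105], [0.5556, 0.3284, 0.105]] -146.2522408505158
fix yaw -9.535726042556268 -9.425821131771201 len 0.2381512912280726 centre [ 0.55243871 -0.06520793] origin [ 0.53271506 -0.06189468]
line [[0.5534, -0.0656, 0.012], [0.4425, -0.0465, 0.012]] -9.783355091682926
stop [[0.5693, -0.0185, 0.053], [0.5563, -0.1143, 0.053]]
flange end [[0.5735, -0.3403, 0.006], [0.5434, -0.2906, 0.006]] 121.15721207258129
plate top outer [[0.6319, -0.3033, 0.045], [0.5983, -0.2448, 0.045]] 119.84951034289654
scene plate top [[0.6283, -0.3057, 0.045], [0.5955, -0.2522, 0.045]] 121.46998130488525
scene plate bot [[0.6301, -0.3024, 0.0], [0.5988, -0.2541, 0.0]] 122.95904885940556
scene rib end [[0.5572, -0.3171, 0.045], [0.5506, -0.3105, 0.045]]
top high pts 271 [ 0.5945 -0.2922  0.0436]
((0.598233699798584, -0.29196470975875854), (0.09886009246110916, 0.07489318400621414), 43.47831344604492)
scene high pts 265 [ 0.595  -0.2891  0.0432]
((0.56866455078125, -0.29054415225982666), (0.11151349544525146, 0.059877146035432816), 14.403253555297852)
----
[np.float64(-15.6), np.float64(-15.8), np.float64(-15.3), np.float64(-14.5), np.float64(-12.4), np.float64(-13.6), np.float64(-14.5), np.float64(-14.2)] [0.0387 0.0377 0.0391 0.0376 0.0406 0.037  0.0347 0.0373]
-12.643523240092069 [[0.56054665 0.31194447]
 [0.53339977 0.31803417]] -12.366129972565467
```

The pointer is about 2° from the green mark, well within tolerance. Next I move to the bracket.

```bash
python3 -m handwheel '[7,-43,0,0.08,0.6,7,-43,0,0.08,0.6,7,-43,0,0.08,0.6,7,-43,0,0.08,0.6,7,-43,0,0.08,0.6,7,-43,0,0.08,0.6,7,-43,0,0.08,0.6,7,-43,0,0.08,0.6]'; python3 -m handwheel '[7,-43,0,0.08,0.6,6,-42,0,0.055,0.6,0,0,-35,0,0.6,0,0,-35,0,0.6,0,0,-30,0,0.6,0,0,-10,0,0.6,0,0,0,0,0.6,0,0,0,0,0.6]'
python3 - <<'E'
from h import *
print(robot.observe()['tool_pos'],robot.observe()['tool_rot'])
s,_=eyes.read_camera('scene');cv2.imwrite('pics/crop3.png',cv2.resize(s[120:240,200:360],(800,600),interpolation=cv2.INTER_CUBIC))
E
```

```text
time: 6.7
tool_pos: [0.5731, -0.2103, 0.2324]
tool_rot: [3.142, -0.0, 0.419]
contact_force: [0.6, 0.3, -0.1]
opening: 0.0548
grip_force: 0.0
time: 7.5
tool_pos: [0.5867, -0.2941, 0.1241]
tool_rot: [3.139, -0.001, 0.55]
contact_force: [0.4, -0.2, 0.4]
opening: 0.0549
grip_force: 0.0
[ 0.58671506 -0.29412654  0.12409081] [ 3.13927313e+00 -1.03228273e-03  5.50238863e-01]
```

View pics/crop3.png

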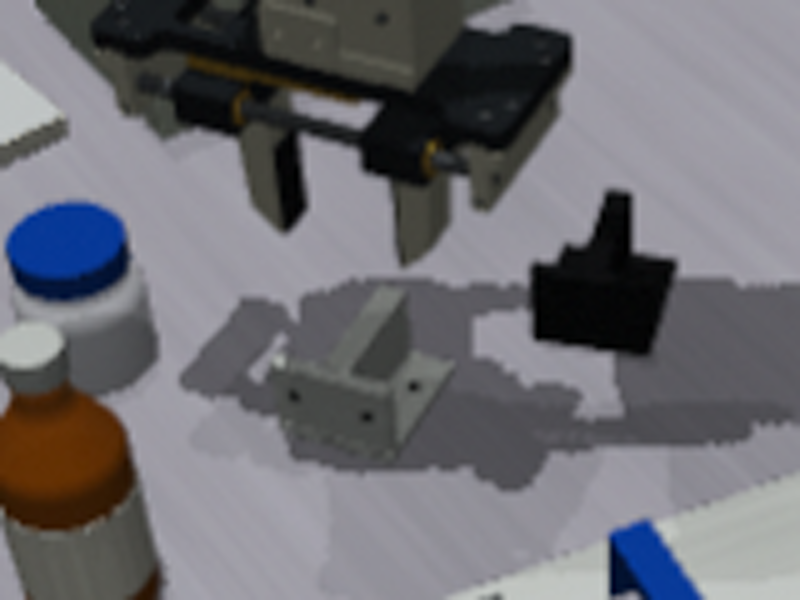

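The open fingers straddle the rib, and the jar and black bracket are clear. I'll descend and grip.

```bash
python3 -m handwheel '[-2,-1.5,-30,0,0.6,0,0,-30,0,0.6,0,0,-20,0,0.6,0,0,-10,0,0.6,0,0,0,0,0.6]' 20;python3 -m handwheel '[0,0,0,0,0,0,0,0,0,0,0,0,0,0,0,0,0,0,0,0,0,0,0,0,0,0,0,0,0,0]' 20
```

```text
time: 8.05
tool_pos: [0.5839, -0.2953, 0.0326]
tool_rot: [-3.141, 0.0, 0.55]
contact_force: [-0.4, -0.2, -0.2]
opening: 0.0547
grip_force: 0.0
time: 8.65
tool_pos: [0.5841, -0.2958, 0.033]
tool_rot: [3.14, -0.0, 0.55]
contact_force: [1.8, -1.2, 2.4]
opening: 0.0138
grip_force: 20.0
```

```bash
python3 -m handwheel '[0,0,0,0,0,0,0,15,0,0,0,0,35,0,0,0,0,40,0,0,-12,39.5,0,-0.12,0,-12,39.5,0,-0.12,0,-12,39.5,0,-0.12,0,-12,39.5,0,-0.12,0]' 45;python3 -m handwheel '[-12,39.5,0,-0.12,0,-10.5,39.5,0,-0.117,0,0,0,-30,0,0,0,0,-20,0,0,0,0,0,0,0,0,0,0,0,0]' 45
python3 - <<'E'
from h import *
print(robot.observe()['tool_pos'],robot.observe()['tool_rot'])
s,_=eyes.read_camera('scene');t,_=eyes.read_camera('top');cv2.imwrite('pics/scene2.png',s);cv2.imwrite('pics/top2.png',t)
cv2.imwrite('pics/crop4.png',np.hstack([cv2.resize(s[190:310,260:420],(400,300),interpolation=cv2.INTER_CUBIC),cv2.resize(t[215:335,270:430],(400,300),interpolation=cv2.INTER_CUBIC)]))
E
```

```text
time: 9.45
tool_pos: [0.5346, -0.1357, 0.1231]
tool_rot: [-3.141, 0.001, 0.064]
contact_force: [1.2, 0.9, -2.3]
opening: 0.0135
grip_force: 45.0
time: 10.05
tool_pos: [0.5133, -0.0584, 0.0731]
tool_rot: [3.142, 0.0, -0.167]
contact_force: [-0.1, -0.1, -1.2]
opening: 0.0137
grip_force: 45.0
[ 0.51330761 -0.05839792  0.07309526] [ 3.14156654e+00  4.71735267e-04 -1.67259770e-01]
```

View pics/crop4.png

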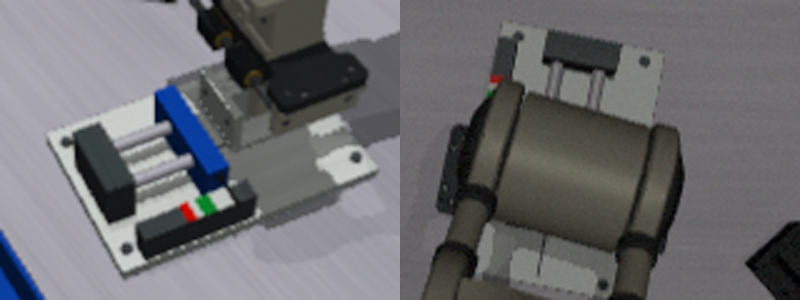

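The bracket is held square in front of the stop, about 28 mm above the bed. I'll lower it and watch the force.

```bash
python3 -m handwheel '[0,0,-18,0,0,0,0,-8,0,0,0,0,-1,0,0,0,0,0,0,0]' 45;python3 -m handwheel '[0,0,-1,0,0,0,0,0,0,0]' 45;python3 -m handwheel '[0,0,-1,0,0,0,0,0,0,0]' 45
python3 - <<'E'
from h import *
s,_=eyes.read_camera('scene');cv2.imwrite('pics/scene3.png',s)
cv2.imwrite('pics/crop5.png',cv2.resize(s[205:295,280:400],(800,600),interpolation=cv2.INTER_CUBIC))
E
```

```text
time: 10.55
tool_pos: [0.5134, -0.0585, 0.0459]
tool_rot: [3.142, -0.0, -0.167]
contact_force: [-0.2, 0.3, -1.7]
opening: 0.0141
grip_force: 45.0
time: 10.75
tool_pos: [0.5135, -0.0584, 0.045]
tool_rot: [3.141, -0.001, -0.167]
contact_force: [0.3, -0.7, -2.2]
opening: 0.014
grip_force: 45.0
time: 10.95
tool_pos: [0.5136, -0.0584, 0.045]
tool_rot: [3.141, -0.001, -0.167]
contact_force: [-2.4, 0.5, 8.4]
opening: 0.0139
grip_force: 45.0
```

View pics/crop5.png

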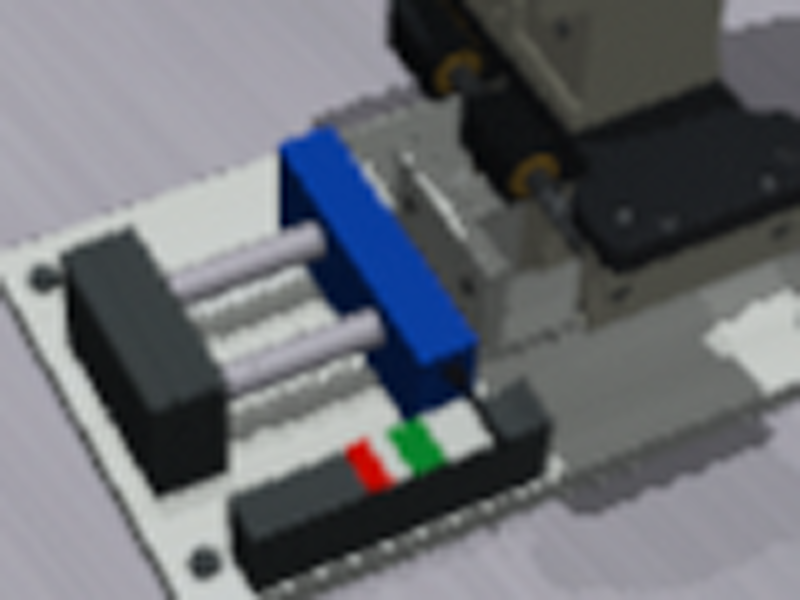

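```bash
python3 - <<'E'
from h import *
k=800/120
f=lambda p,z:plane('scene',(np.array(p,float)+.5)/k-.5+[280,205],z)[:,:2]
a=np.radians(-9.55);R=np.array([[np.cos(a),-np.sin(a)],[np.sin(a),np.cos(a)]]);o=[.5327,-.0619]
for n,p,z in(('stop back',[(282,148),(428,362)],.053),('stop front',[(327,128),(476,342)],.053),('plate top outer',[(401,155),(495,275)],.057),('rail top far edge +x/-x',[(232,500),(520,383)],.042),('bed corners',[(5,282)],.012)):
    print(n,((f(p,z)-o)@R*1e3).round(1).tolist())
print(((np.array([.5136,-.0584])-o)@R*1e3))
# white edge line on plate + zoom
s=cv2.imread('pics/scene3.png');cv2.imwrite('pics/crop6.png',cv2.resize(s[215:265,325:385],(720,600),interpolation=cv2.INTER_LANCZOS4))
E
```

```text
stop back [[46.6, -46.8], [46.1, 50.5]]
stop front [[29.9, -48.3], [29.5, 50.0]]
plate top outer [[15.9, -24.2], [13.4, 32.3]]
rail top far edge +x/-x [[117.2, 63.1], [20.4, 62.3]]
bed corners [[136.7, -67.4]]
[-19.41597566   0.28264681]
```

View pics/crop6.png

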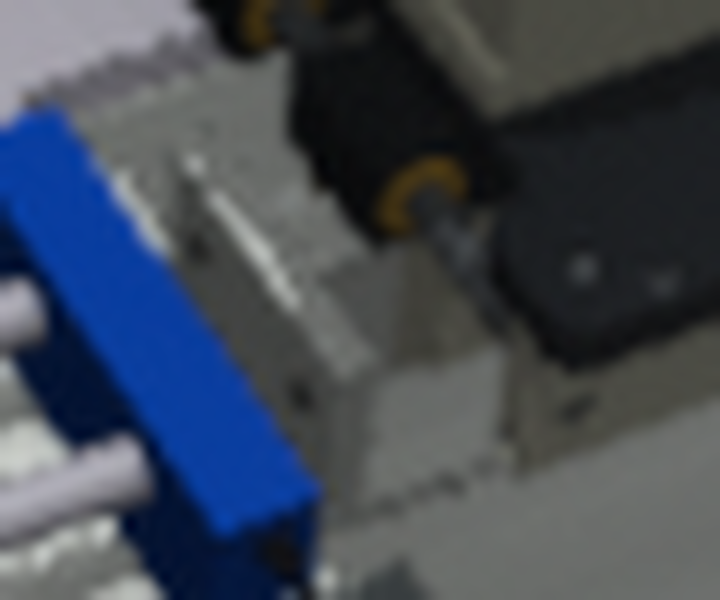

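```bash
python3 - <<'E'
from h import *
f=lambda p,z:plane('scene',(np.array(p,float)+.5)/12-.5+[325,215],z)[:,:2]
a=np.radians(-9.55);R=np.array([[np.cos(a),-np.sin(a)],[np.sin(a),np.cos(a)]]);o=[.5327,-.0619]
for n,p,z in(('plate top',[(177,160),(330,380)],.057),('plate/inner top',[(192,155),(370,368)],.057),('+y bottom outer',[(335,518)],.012),('stop +y front',[(318,492)],.053),('stop -y front',[(62,108)],.053)):
    print(n,((f(p,z)-o)@R*1e3).round(1).tolist())
def q(P,z): return (proj('scene',np.c_[np.array(o)+np.array(P)/1e3@R.T,np.full(len(P),z)])-[325,215]+.5)*12-.5
print('expected for origin x -18,y0:',q([(17,-30),(17,30),(9,-30),(9,30)],.057).round(0).tolist(),q([(17,30)],.012).round(0).tolist())
E
```

```text
plate top [[16.8, -24.5], [17.2, 31.6]]
plate/inner top [[13.9, -24.4], [9.8, 32.3]]
+y bottom outer [[11.2, 27.7]]
stop +y front [[29.0, 49.4]]
stop -y front [[27.5, -47.9]]
expected for origin x -18,y0: [[161.0, 140.0], [326.0, 373.0], [202.0, 125.0], [367.0, 357.0]] [[312.0, 539.0]]
```

The bracket is flat on the bed and square, about 1 mm to +y of centre. I'll trim that while advancing.

```bash
python3 -m handwheel '[3.3,-1.5,0,0,0,3.3,-1.2,0,0,0,4,-0.7,0,0,0,4,-0.7,0,0,0,4,-0.7,0,0,0,4,-0.7,0,0,0,5,-0.8,0,0,0,0,0,0,0,0]' 45
```

```text
time: 11.8
tool_pos: [0.5384, -0.0641, 0.045]
tool_rot: [-3.142, 0.005, -0.167]
contact_force: [-14.8, 1.8, 18.6]
opening: 0.0138
grip_force: 45.0
```

```bash
python3 -m handwheel '[0,0,0.7,0,0,4,-0.7,0.3,0,0,4,-0.7,0,0,0,0,0,0,0,0]' 45
python3 - <<'E'
from h import *
s,_=eyes.read_camera('scene');cv2.imwrite('pics/scene4.png',s)
cv2.imwrite('pics/crop7.png',cv2.resize(s[215:290,295:395],(800,600),interpolation=cv2.INTER_CUBIC))
E
```

```text
time: 12.2
tool_pos: [0.5451, -0.0652, 0.0451]
tool_rot: [-3.141, 0.009, -0.167]
contact_force: [-16.4, 1.9, 13.1]
opening: 0.0139
grip_force: 45.0
```

View pics/crop7.png

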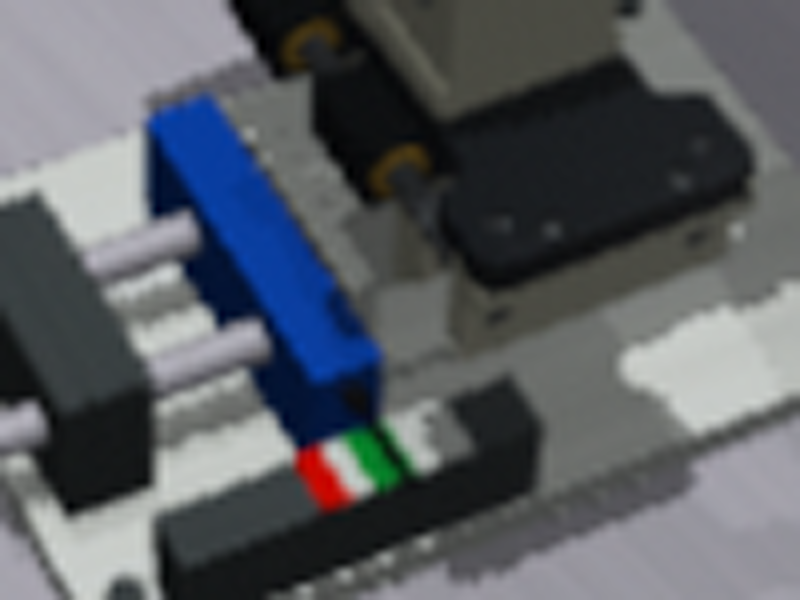

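The pointer has just entered the green zone, at (400,455) in the crop, so the travel is about 17 mm. I'll push 4–5 mm more.

```bash
python3 -m handwheel '[2,-0.3,0,0,0,2,-0.4,0,0,0,1,-0.2,0,0,0,0,0,0,0,0,0,0,0,0,0]' 45
python3 - <<'E'
from h import *
s,_=eyes.read_camera('scene');cv2.imwrite('pics/scene5.png',s)
cv2.imwrite('pics/crop8.png',cv2.resize(s[220:280,310:390],(800,600),interpolation=cv2.INTER_CUBIC))
E
```

```text
time: 12.75
tool_pos: [0.5487, -0.0658, 0.0451]
tool_rot: [-3.141, 0.011, -0.167]
contact_force: [-20.1, 1.9, 17.4]
opening: 0.0139
grip_force: 45.0
```

View pics/crop8.png

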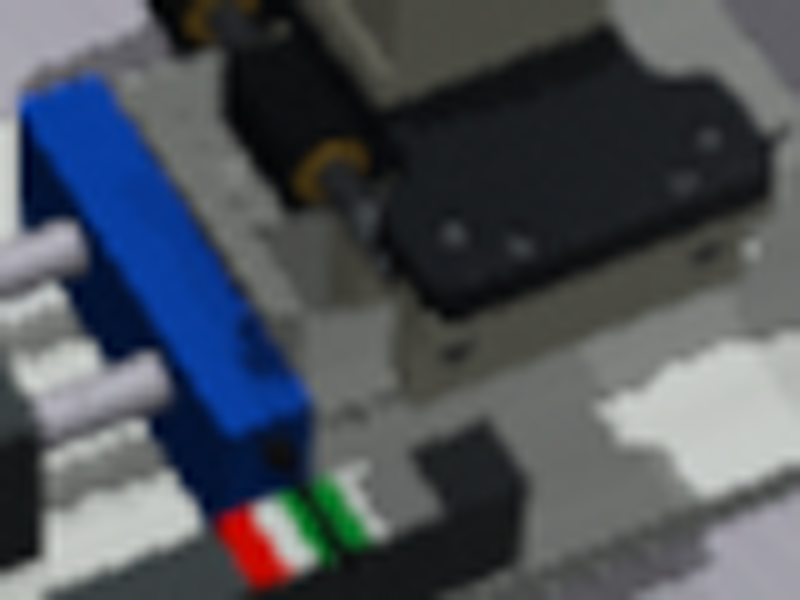

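```bash
python3 - <<'E'
from h import *
a=np.radians(-9.55);R=np.array([[np.cos(a),-np.sin(a)],[np.sin(a),np.cos(a)]]);o=[.5327,-.0619]
def q(P,z): return ((proj('scene',np.c_[np.array(o)+np.array(P)/1e3@R.T,np.full(len(P),z)])-[310,220]+.5)*10-.5).round(0).tolist()
print('stop front corners',q([(52,-50),(52,50)],.053),'plate +y outer,inner',q([(52,30),(44,30)],.057),'bottom flange +y',q([(52,30),(44,30),(-18,30)],.012),'-y',q([(52,-30),(44,-30)],.057))
s=cv2.imread('pics/scene5.png')
c=cv2.resize(s[230:270,322:362],(600,600),interpolation=cv2.INTER_LANCZOS4); cv2.imwrite('pics/crop9.png',cv2.convertScaleAbs(c,alpha=1.5))
u=lambda p:(np.array(p)-[322,230]+.5)*15
E
```

```text
stop front corners [[94.0, 71.0], [315.0, 402.0]] plate +y outer,inner [[269.0, 319.0], [304.0, 306.0]] bottom flange +y [[263.0, 457.0], [297.0, 443.0], [554.0, 342.0]] -y [[136.0, 121.0], [170.0, 108.0]]
```

View pics/crop9.png

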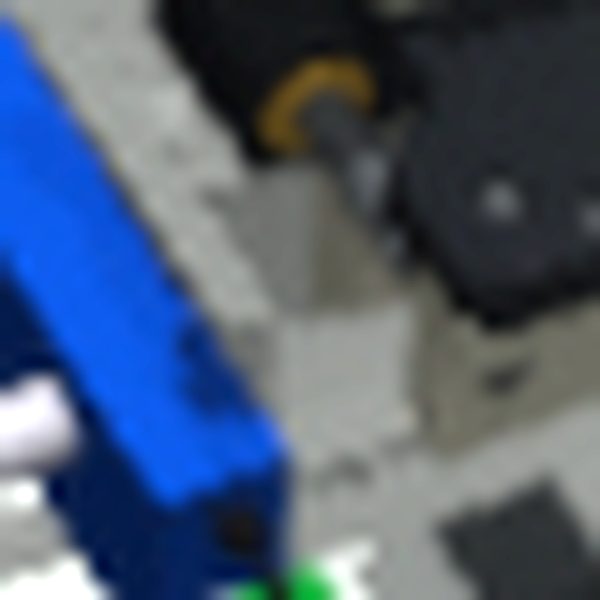

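The gauge pointer is in the middle of the green zone. The plate's +y corners are within 1 px of where a centred bracket would put them. I'll hand in while holding.

```bash
python3 -m handwheel '[0,0,0,0,0,0,0,0,0,0,0,0,0,0,0]' 45; python3 -c "
from cell import robot
print(robot.hand_in())"
```

```text
time: 13.1
tool_pos: [0.5487, -0.0658, 0.0451]
tool_rot: [-3.141, 0.011, -0.167]
contact_force: [-20.4, 2.3, 17.5]
opening: 0.0141
grip_force: 45.0
the job is handed in; nothing more can be done
None
```

The job is handed in at 13.1 s: the dial is about 2° from the green mark, and the arm is holding the bare bracket flat and centred against the stop with the gauge pointer mid-green.

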